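# Lock the wheel with its pin, then hold the guard open at 45 degrees

### The job

Before anyone looks into the decorating spinner its wheel has to be locked: take the red-headed lock pin from its wooden park block, push it fully home, upright, down through the clevis and the wheel's index arm, and let go of it. Only then lift the yellow guard by its black bar and hold it open at 45 degrees, level with the red mark on the quadrant: the guard falls shut by itself, so finish while still gripping the bar and keep it there. Leave the pots and the beaker standing where they are.

Things in the scene. Friction and masses are not known exactly. Their poses are not given: they have to be found in the camera images.
- spinner: fixed bench spinner: grey open-topped housing 150 (spinner x) x 180 x 130 mm. Origin: centre of the housing's underside, on the table; +x away from the robot to the hinge, +y left, z up; turned up to 0.2 rad. On its left a white wire quadrant, 75 mm radius about the hinge axis, with a red mark at 45 degrees. The pot inside stays below the guard
- lock_mouth (a point): centre of the clevis hole, on the clevis's top face, 54 mm above the table, 142 mm to spinner -y of its origin. Dark steel clevis 44 x 44 mm, 30 mm clear of the housing, with a 7 mm outer web. From the top: cheek 10 mm (hole 16 mm), gap 8, index arm 8 (hole 18), gap 8, foot block 20 (hole 16); holes vertical and in line. Axes as the spinner's
- wheel (a joint): turn of the aluminium wheel head with its index arm about the vertical, rad; range -0.3 to 0.3; 0 = arm's hole in line with the clevis. A light spring (0.6 N m/rad) centres it at 0; it starts there
- pin: loose steel lock pin, upright in the park block: shank 12 mm diameter and 46 mm long, its last 10 mm tapered to 5 mm; flange 28 mm diameter x 5 mm; above it the red grip, 20 mm diameter, from 5 to 43 mm above the origin. Origin: on the axis at the underside of the flange; z runs up to the grip. 60 to 120 g. Fully home, the flange rests on the top face of the clevis
- pin_park: brown wooden park block, fixed to the table, 50 x 50 x 54 mm (64 x 64 mm foot) with a vertical 16 mm hole in which the pin starts, flange on the block's top. Origin: centre of its underside
- guard (a joint): opening angle of the guard, rad: 0 = shut (level), 0.785 = 45 degrees, stop at 1.35; falls shut from every angle. Guard: flat yellow frame 150 x 180 x 8 mm with a clear panel, 0.4 to 0.6 kg, 2 to 4 N to lift at the bar
- guard_hinge (a point): point on the guard's hinge axis, middle of the rear edge of the housing, 135 mm above the table (spinner x +75 mm). The axis runs along the spinner's y. This frame turns with the guard. Fixed red crates (walls 36 mm high) stand in front of the housing, below the bar, and behind it, with pots
- guard_bar (a point): middle of the guard's black bar: round, 14 mm diameter, 130 mm long, parallel to the hinge axis, 200 mm from it, on two steel rods 60 mm either side of the middle. Guard shut: 135 mm above the table, 50 mm in front of the housing and of the guard's edge. The bar can turn between the pads, so the gripper may point straight down through the whole swing
- work_pot: bystander: open olive pot, 67 mm diameter, 76 mm high, standing on the wheel inside the spinner; origin at its underside
- green_pot: bystander: green glaze pot with a lid with a bright green ball knob, about 66 mm diameter, 101 mm high; origin at its underside
- mauve_beaker: bystander: mauve beaker with a wavy rim, 66 mm diameter, 70 mm high; origin at its underside
- blue_pot: bystander: dark blue glaze pot with a lid with a red-orange ball knob, about 66 mm diameter, 106 mm high; origin at its underside

How it is judged (in metres and radians):
On the way, in this order (a step that is already met when the one before it is completed fails the run):
1. the pin is fully home in the clevis and let go, with the guard still shut (horizontal distance between pin and lock_mouth below 0.006 m and z of pin in the frame of lock_mouth between -0.006 and 0.006 m and angle between pin's own z axis and vertical below 0.12 rad and value of joint wheel between -0.05 and 0.05 rad and contact force between the fingers and pin below 0.1 N and value of joint guard below 0.1 rad), for 0.2 s.
2. the fingers lift the guard past 20 degrees (value of joint guard above 0.35 rad and contact force between the fingers and guard above 0.7 N), for 0.1 s.
At the end, for the whole second after the job is handed in: the fingers hold the guard still at 45 degrees, within 7 degrees, nothing loose propping it (contact over 0.7 N); the pin is untouched and fully home: flange within 6 mm of the clevis top and of the hole axis, upright within 7 degrees; wheel within 0.05 rad of 0 (horizontal distance between pin and lock_mouth below 0.006 m and z of pin in the frame of lock_mouth between -0.006 and 0.006 m and angle between pin's own z axis and vertical below 0.12 rad and value of joint wheel between -0.05 and 0.05 rad and contact force between each of the fingers, guard and pin below 0.1 N and value of joint guard between 0.665 and 0.905 rad and velocity of joint guard between -0.08 and 0.08 rad/s and contact force between the fingers and guard above 0.7 N and contact force between guard and green_pot below 0.1 N and contact force between guard and mauve_beaker below 0.1 N and contact force between guard and blue_pot below 0.1 N and contact force between guard and work_pot below 0.1 N); the arm keeps its last pose, push and grip.
It fails at once if the guard is lifted (over 0.12 rad) while the pin is not in the clevis (value of joint guard above 0.12 rad and not (horizontal distance between pin and lock_mouth below 0.015 m and z of pin in the frame of lock_mouth between -0.015 and 0.015 m)).
It fails at once if the green pot is shifted by more than 30 mm or tipped over (distance of green_pot from where it was at the start of the episode above 0.03 m or angle between green_pot's own z axis and vertical above 0.4 rad).
It fails at once if the mauve beaker is shifted by more than 30 mm or tipped over (distance of mauve_beaker from where it was at the start of the episode above 0.03 m or angle between mauve_beaker's own z axis and vertical above 0.4 rad).
It fails at once if the blue pot is shifted by more than 30 mm or tipped over (distance of blue_pot from where it was at the start of the episode above 0.03 m or angle between blue_pot's own z axis and vertical above 0.4 rad).
It fails at once if the work pot is shifted by more than 30 mm or tipped over (distance of work_pot from where it was at the start of the episode above 0.03 m or angle between work_pot's own z axis and vertical above 0.4 rad).
It also fails if it takes over 54 s, if anything falls off the work surface, if the arm or the gripper's body presses on something with over 40 N, if the wrist force passes 120 N, or if a joint passes its speed limit or range.

### The arm

A 6-joint arm with a two-finger parallel gripper is mounted at the origin on a cart in front of the work surface, level with it; the furniture and walls round the work are solid. World frame = base frame: x ahead of the robot, y to its left, z up, the work surface at z = 0. Lengths are in mm, angles in rad, forces in N, time in s.
With the tool pointing down it reaches from about 350 to 975 mm from the base axis. Payload 7.1 kg.
Tool frame: the origin (TCP) lies midway between the tips of the shut fingers; the grasp point (between the pads) lies 19 mm behind it (ctrl.grip_depth is the distance from the TCP to the grasp point, in mm); z points along the fingers, y is the line along which they close (so a half turn about z gives the same grasp; the last joint's range is limited). The gripper opens to 88 mm and grips with 3 to 60 N. Pads are 20 mm wide; open, the fingers measure 115 mm over their backs; the gripper's body (75 mm by 178 mm) begins 61 mm behind the grasp point.
Start: joints at [-1.331, 0.423, 1.63, -0, 1.089, -0.019], TCP at [159.969, -604.164, 222.675] pointing down, gripper open.
Joint ranges: [-3, 3], [-0.9, 2.11], [0.09, 2.58], [-1.31, 4.45], [0.11, 2.69], [-2.54, 2.54]. Speed limits (rad/s): [2.39, 2.39, 3.01, 3.14, 3.14, 3.14].

### API

Orientations are given as a rotation vector (axis times angle).
In Python, from workcell import get_obs, vision, ctrl gives the robot as it stands.
- The arm moves only by the tool step_arm, never from a script. Its argument "plan" is a list of rows, each a list of 7 numbers: the opening, from -1 (shut) to 1 (fully open), then the shift along the tool's x, y, z as a fraction of full scale, then the turn, a rotation vector about the tool's x, y, z as a fraction of full scale. In form: [[fingers, dx, dy, dz, wx, wy, wz], ...]. A call has 1 to 20 rows; each row shifts and turns the commanded pose from where the row before left it, along the tool's axes as they then stand; what a row does not reach is not made up. Full scale, the value 1, is 50 mm for a shift and 0.12 rad for a turn. A row lasts 1/8 s, in which the tool goes at most 62.5 mm and 10.7 degrees, less where a joint would pass 70% of its speed; a pose out of reach is approached as far as the arm can. A call with a number of a shift or a turn outside -1 to 1 is refused whole. A call with a gripper value outside its range is refused whole. The fingers move at their own pace and stop on an object; the grip force is fixed at half the most. Time passes only in rows, so rows that do not move let the fingers close. It gives the time, the measured TCP pose, the force, the opening and the grip force at its end, in the units of the state.
- get_obs(): the state, without advancing time (a new reading comes with each control period).
- vision.get_image(name): name is "scene" or "top" or "wrist"; returns a dict with "pixels" (480x640x3 uint8, red, green, blue), "depth" (480x640 float32, mm along the optical axis (not along the pixel's ray), 0 where there is no reading), "fx", "fy", "cx", "cy" (pixels), "k1" (the pictures are not rectified: a ray, as slopes to the right and down, at radius r is drawn at 1 + k1 r^2 times it, then the intrinsics apply), "T" (4x4, takes a point from camera to world coordinates); the wrist camera has in their place "T_tool_cam" (4x4, takes a point from camera to tool coordinates, whose origin is the TCP and whose axes are the flange's). Camera axes: x right, y down, z forward; pixel columns grow to the right and rows downward; lengths in mm; the calibration is good to about 2 mm. A picture is of the moment at which its call begins: read the wrist's pose just before it.
- ctrl.close_job(): hands the job in; it is judged then, once.
The state is a dict: "t": time; "qpos": joint angles; "qvel": joint speeds; "joint_torque": joint torques, N m; "ee_pos": TCP position; "orientation": TCP orientation; "ft_force": force on the tool from outside, world axes, zero at the start; "moment": the same for the moment, N m; "width": finger opening in mm; "grasp_force": force on a finger pad.
Only numpy, scipy, OpenCV 4.12 (cv2) and the standard library are available. Lean on these libraries where they do the work, as an engineer would, in place of code of your own. Each camera call takes 0.05 s, during which the arm holds its last target. There are 200 camera calls.

## Working session

There is one attempt and no reset: what is moved stays moved. The work goes in short steps, Python scripts to look and compute and a tool call to move; the robot and the scene stay as the last step left them, time stands still between calls to the robot, and variables do not carry over. Pictures are saved under pics/ and viewed, at most 10 in all, crops included, and the job is handed in when it is done.

Besides the shell and the picture viewer there is one more tool, called after "Call:" in YAML: its name, and indented under it one key for each argument. step_arm: Moves the arm, as the interface text tells. Its arguments: {"type":"object","properties":{"plan":{"type":"array","items":{"type":"array","items":{"type":"number","minimum":-1,"maximum":1}}}},"required":["plan"]}

```bash
mkdir -p pics; cat > h.py <<'E'
import numpy as np, cv2
from workcell import get_obs, vision, ctrl
from scipy.spatial.transform import Rotation as R
def cloud(im, T=None):
    T=im["T"] if T is None else T
    d=im["depth"]; v,u=np.mgrid[0:480,0:640]
    K=np.array([[im["fx"],0,im["cx"]],[0,im["fy"],im["cy"]],[0,0,1.]])
    xy=cv2.undistortPoints(np.stack([u,v],-1).reshape(-1,1,2).astype(np.float64),K,np.array([im["k1"],0,0,0.])).reshape(480,640,2)
    P=np.concatenate([xy*d[...,None],d[...,None]],-1)
    return P@np.array(T)[:3,:3].T+np.array(T)[:3,3]
def toolT():
    o=get_obs(); T=np.eye(4); T[:3,:3]=R.from_rotvec(o["orientation"]).as_matrix(); T[:3,3]=o["ee_pos"]; return T
E
python3 - <<'E'
from h import *
o=get_obs(); print(o)
for n in("scene","top"):
    im=vision.get_image(n); np.save(n+".npy",im,allow_pickle=True)
    cv2.imwrite(f"pics/{n}0.png",im["pixels"][...,::-1]); print(n,im["T"],im["fx"],im["k1"])
E
```

```text
{'t': 0.0, 'qpos': array([-1.33098899e+00,  4.23819181e-01,  1.63067539e+00, -6.19611099e-06,
        1.08858069e+00, -1.90077863e-02]), 'qvel': array([ 0.0002917 , -0.00089222, -0.00060219, -0.00025908, -0.00145067,
       -0.00066345]), 'joint_torque': array([ 1.59906904e-03, -5.44624686e+01, -2.73669720e+01,  6.43199449e-02,
        2.28069682e-02, -1.29287118e-04]), 'ee_pos': array([ 159.84912478, -603.65135147,  221.92095347]), 'orientation': array([-3.11386303e+00, -4.05226503e-01,  2.65028350e-04]), 'ft_force': array([ 0.32330834, -0.08332869,  0.0317932 ]), 'moment': array([ 0.02552968,  0.07011163, -0.01096136]), 'grasp_force': 0.0, 'width': 87.78019000839775}
scene [[-8.92989783e-01 -3.42632355e-01  2.91842965e-01  1.06801458e+02]
 [-4.49972094e-01  6.65657471e-01 -5.95336246e-01  8.01351556e+02]
 [ 9.71401003e-03 -6.62950375e-01 -7.48600319e-01  1.10970821e+03]
 [ 0.00000000e+00  0.00000000e+00  0.00000000e+00  1.00000000e+00]] 556.9992492150716 -0.1435713463594304
top [[-2.53197014e-02 -9.98430316e-01  4.99581469e-02  4.65024272e+02]
 [-9.99663660e-01  2.50071840e-02 -6.87084452e-03 -1.63055203e+01]
 [ 5.61074689e-03 -5.01153117e-02 -9.98727678e-01  1.36429344e+03]
 [ 0.00000000e+00  0.00000000e+00  0.00000000e+00  1.00000000e+00]] 590.6557319574853 0.00426804225165837
```

View pics/top0.png

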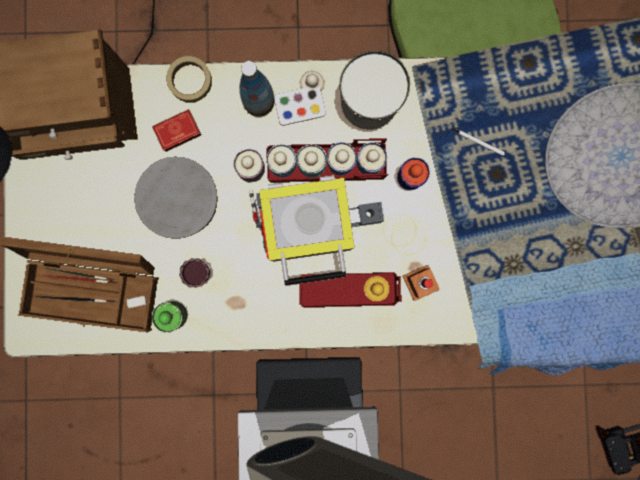

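View pics/scene0.png

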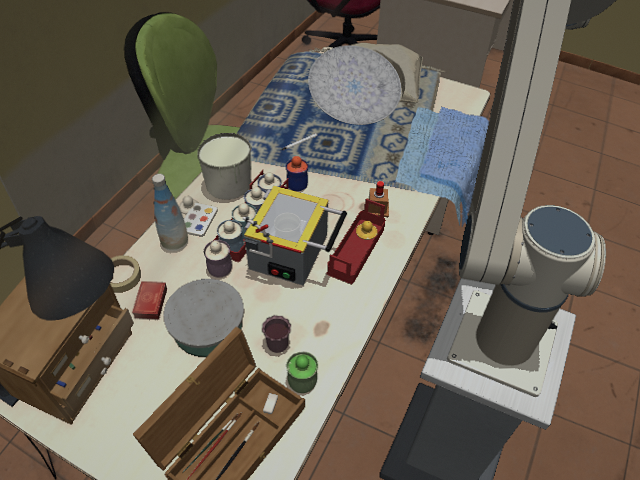

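The top view shows the pin's red head at (426,284), the clevis at (371,213), the yellow guard from about (260,180) to (352,258), and the black bar at (314,280). A yellow-knobbed pot stands in the front crate at (377,289). The scene view agrees. Next I'll measure these from the depth.

```bash
python3 - <<'E'
from h import *
for n in("top","scene"):
    im=np.load(n+".npy",allow_pickle=True).item(); P=cloud(im); px=im["pixels"].astype(int); r,g,b=px[...,0],px[...,1],px[...,2]
    hsv=cv2.cvtColor(im["pixels"],cv2.COLOR_RGB2HSV).astype(int); H,S,V=hsv[...,0],hsv[...,1],hsv[...,2]
    X,Y,Z=P[...,0],P[...,1],P[...,2]
    yel=(abs(H-28)<6)&(S>130)&(V>120)&(abs(Z-137)<10)&(X>300)
    q=P[yel]; rect=cv2.minAreaRect(q[:,:2].astype(np.float32)); print(n,"guard",yel.sum(),rect,np.median(q[:,2]))
    c=np.array(rect[0])
    bl=(V<70)&(abs(Z-138)<12)&(abs(X-c[0]+125)<35)&(abs(Y-c[1])<90)
    q=P[bl]
    if len(q): print("bar",len(q),cv2.minAreaRect(q[:,:2].astype(np.float32)),np.median(q,0))
    red=((H<6)|(H>174))&(S>150)&(V>90)&(Z>70)&(Z<110)&(Y<-180)&(X<520)
    q=P[red]; print("pin",len(q),q.min(0) if len(q) else 0,q.max(0) if len(q) else 0,np.median(q,0))
    blk=(abs(Z-54)<6)&(Y<c[1]-105)&(Y>c[1]-190)&(abs(X-c[0])<60)&(S<100)&(V<110)
    q=P[blk]; print("clevis",len(q),cv2.minAreaRect(q[:,:2].astype(np.float32)),q.min(0),q.max(0))
    pk=(abs(Z-54)<6)&(Y<-210)&(X<420)&(X>280)&(H<20)&(S>80)
    q=P[pk]; print("park",len(q),cv2.minAreaRect(q[:,:2].astype(np.float32)))
    ty=(abs(H-25)<8)&(S>130)&(X<400)&(Z>30)&(Z<125)&(abs(Y+150)<60)
    q=P[ty]; print("ypot",len(q),q.min(0),q.max(0))
    ob=(Z>60)&(Z<160)&(X>250)&(X<420)&(Y>-280)&(Y<-60); print("ob maxZ",Z[ob].max())
im=np.load("top.npy",allow_pickle=True).item()
cr=im["pixels"][160:320,230:450,::-1]; cv2.imwrite("pics/crop.png",cv2.resize(cr,None,fx=3.6,fy=3.6,interpolation=cv2.INTER_CUBIC))
P=cloud(im)
for uv in [(371,213),(426,284),(377,289),(314,280),(310,190),(262,190),(256,240),(372,157),(413,173)]: print(uv,P[uv[1],uv[0]].round(1))
E
```

```text
top guard 2432 ((576.6763916015625, -8.214340209960938), (148.33358764648438, 178.96632385253906), 6.918126106262207) 137.4503194172745
bar 363 ((453.6231994628906, -23.652095794677734), (12.89390754699707, 126.19786834716797), 6.761804580688477) [453.65482423 -23.75517435 139.14101387]
pin 92 [ 399.84720341 -274.86495085   75.04082742] [ 449.77058953 -204.31193572  101.61245683] [ 433.47227924 -262.19718535   93.75653926]
clevis 360 ((593.206787109375, -152.0283660888672), (41.724056243896484, 49.72719192504883), 6.590152263641357) [ 571.01325511 -177.35727039   48.08325345] [ 615.54904409 -126.22179249   59.90564907]
park 87 ((411.53814697265625, -268.03326416015625), (42.135433197021484, 15.54374885559082), 88.87508392333984)Traceback (most recent call last):
  File "<stdin>", line 19, in <module>
    return umr_minimum(a, axis, None, out, keepdims, initial, where)
ValueError: zero-size array to reduction operation minimum which has no identity
```

```bash
python3 - <<'E'
from h import *
for n in("top","scene"):
    im=np.load(n+".npy",allow_pickle=True).item(); P=cloud(im)
    hsv=cv2.cvtColor(im["pixels"],cv2.COLOR_RGB2HSV).astype(int); H,S,V=hsv[...,0],hsv[...,1],hsv[...,2]
    X,Y,Z=P[...,0],P[...,1],P[...,2]
    q=P[(Z>85)&(Z<104)&(X>390)&(X<480)&(Y<-235)&(Y>-300)]; print(n,"pintop",len(q),q.min(0),q.max(0),q.mean(0))
    q=P[(abs(Z-52)<7)&(X>380)&(X<500)&(Y<-220)&(Y>-320)]; print("park",len(q),cv2.minAreaRect(q[:,:2].astype(np.float32)))
    for zl in (40,70,95): 
        q=P[(Z>zl)&(Z<130)&(X>350)&(X<480)&(Y<-120)&(Y>-225)]; print("ypot",zl,len(q),q.min(0).round(),q.max(0).round())
    yel=(abs(H-28)<8)&(S>110)&(V>100)&(abs(Z-137)<14)&(X>470)&(X<700)&(abs(Y)<130); q=P[yel]
    if len(q)>20: print("guard",len(q),cv2.minAreaRect(q[:,:2].astype(np.float32)))
    q=P[(Z>70)&(X>640)&(X<800)&(Y<60)&(Y>-270)]; print("rear", q.min(0),q.max(0))
im=np.load("top.npy",allow_pickle=True).item()
cr=im["pixels"][160:320,230:450,::-1]; cv2.imwrite("pics/crop.png",cv2.resize(cr,None,fx=3.6,fy=3.6,interpolation=cv2.INTER_CUBIC))
E
```

```text
top pintop 75 [ 426.74684997 -274.86495085   85.89995645] [ 444.17819459 -256.28197929  101.61245683] [ 435.48835603 -265.51812507   94.98484975]
park 415 ((435.1351318359375, -266.7613830566406), (50.92649841308594, 50.75300979614258), 22.1373233795166)
ypot 40 186 [ 387. -210.   40.] [ 461. -129.   87.]
ypot 70 78 [ 398. -210.   72.] [ 452. -203.   87.]Traceback (most recent call last):
  File "<stdin>", line 9, in <module>
    return umr_minimum(a, axis, None, out, keepdims, initial, where)
ValueError: zero-size array to reduction operation minimum which has no identity
```

Guard yaw is about +6.8°, and the bar, clevis and park block agree with the given sizes (bar predicted (452.6,−23.1) vs (453.6,−23.7) measured). I'll close the fingers along spinner x throughout, which keeps the gripper body clear of the guard at the clevis. First move: turn the tool.

Call:
step_arm:
  plan:
    - [1, 0, 0, 0, 0, 0, -1]
    - [1, 0, 0, 0, 0, 0, -1]
    - [1, 0, 0, 0, 0, 0, -1]
    - [1, 0, 0, 0, 0, 0, -1]
    - [1, 0, 0, 0, 0, 0, -1]
    - [1, 0, 0, 0, 0, 0, -1]
    - [1, 0, 0, 0, 0, 0, -1]
    - [1, 0, 0, 0, 0, 0, -1]
    - [1, 0, 0, 0, 0, 0, -1]
    - [1, 0, 0, 0, 0, 0, -1]
    - [1, 0, 0, 0, 0, 0, -1]
    - [1, 0, 0, 0, 0, 0, -0.94]

```text
t: 1.6
ee_pos: [159.9, -603.9, 222.2]
orientation: [-2.078, -2.355, -0.001]
ft_force: [-0.3, 0.3, -0.3]
width: 87.8
grasp_force: 0.0
```

```bash
cat >> h.py <<'E'
def go(x,y,z=None,yaw=0.1195):
    "print commanded shift in full-scale units to TCP target"
    T=toolT(); d=np.array([x,y,T[2,3] if z is None else z])-T[:3,3]
    D=np.column_stack([[-np.sin(yaw),np.cos(yaw),0],[np.cos(yaw),np.sin(yaw),0],[0,0,-1]])
    print("t",get_obs()["t"],"pos",T[:3,3].round(1),"shift/50:",(T[:3,:3].T@d/50).round(3),"turn/.12:",(R.from_matrix(T[:3,:3].T@D).as_rotvec()/.12).round(3))
E
python3 -c "
from h import *
go(435,-266)
im=vision.get_image('wrist'); print(im['T_tool_cam'])"
```

```text
t 1.6 pos [ 159.9 -603.9  222.2] shift/50: [6.021e+00 6.299e+00 5.000e-03] turn/.12: [-0.001 -0.008  0.042]
[[-5.14984532e-04 -9.60815760e-01 -2.77187321e-01  7.75575578e+01]
 [ 9.99999523e-01 -7.24734666e-04  6.54258646e-04  8.29409587e-01]
 [-8.29509278e-04 -2.77186852e-01  9.60815675e-01 -1.62734491e+02]
 [ 0.00000000e+00  0.00000000e+00  0.00000000e+00  1.00000000e+00]]
```

Call:
step_arm:
  plan:
    - [1, 0.6, 0.63, 0, 0, 0, 0.04]
    - [1, 0.6, 0.63, 0, 0, 0, 0]
    - [1, 0.6, 0.63, 0, 0, 0, 0]
    - [1, 0.6, 0.63, 0, 0, 0, 0]
    - [1, 0.6, 0.63, 0, 0, 0, 0]
    - [1, 0.6, 0.63, 0, 0, 0, 0]
    - [1, 0.6, 0.63, 0, 0, 0, 0]
    - [1, 0.6, 0.63, 0, 0, 0, 0]
    - [1, 0.6, 0.63, 0, 0, 0, 0]
    - [1, 0.6, 0.63, 0, 0, 0, 0]
    - [1, 0, 0, 0, 0, 0, 0]
    - [1, 0, 0, 0, 0, 0, 0]

```text
t: 3.15
ee_pos: [437.6, -269.7, 222.5]
orientation: [-2.089, -2.346, 0.001]
ft_force: [-0.5, -0.4, 0.1]
width: 87.8
grasp_force: 0.0
```

```bash
python3 - <<'E'
from h import *
T=toolT(); im=vision.get_image("wrist"); P=cloud(im,T@im["T_tool_cam"]); np.save("w1.npy",im,allow_pickle=True)
hsv=cv2.cvtColor(im["pixels"],cv2.COLOR_RGB2HSV).astype(int); H,S,V=hsv[...,0],hsv[...,1],hsv[...,2]
X,Y,Z=P[...,0],P[...,1],P[...,2]; near=(im["depth"]>0)&(abs(X-435)<60)&(abs(Y+266)<60)
red=((H<6)|(H>174))&(S>150)&(V>80)&near&(Z>50)
q=P[red]; print("red",len(q),np.percentile(q,1,0),np.percentile(q,99,0))
q=P[red&(Z>92)]; print("redtop",len(q),cv2.minEnclosingCircle(q[:,:2].astype(np.float32)),np.median(q[:,2]))
q=P[near&(abs(Z-54)<3)]; print("park",len(q),cv2.minAreaRect(q[:,:2].astype(np.float32)),np.median(q[:,2]))
q=P[near&(abs(Z-59)<1.8)]; print("flange",len(q),cv2.minEnclosingCircle(q[:,:2].astype(np.float32)))
go(435,-266); cv2.imwrite("pics/w1.png",im["pixels"][...,::-1])
E
```

```text
red 808 [ 399.91527281 -274.34747414   82.30935754] [ 450.08091599 -206.08479592   99.29609239]
redtop 556 ((435.64898681640625, -266.15673828125), 9.52936840057373) 97.62954831765555
park 2718 ((435.7820739746094, -266.6199645996094), (50.04996871948242, 50.43561553955078), 22.175283432006836) 54.80129178753941
flange 283 ((442.0306396484375, -266.7234802246094), 19.856464385986328)
t 3.2 pos [ 437.4 -270.1  222.5] shift/50: [ 0.086 -0.039  0.   ] turn/.12: [-0.004 -0.    -0.038]
```

View pics/w1.png

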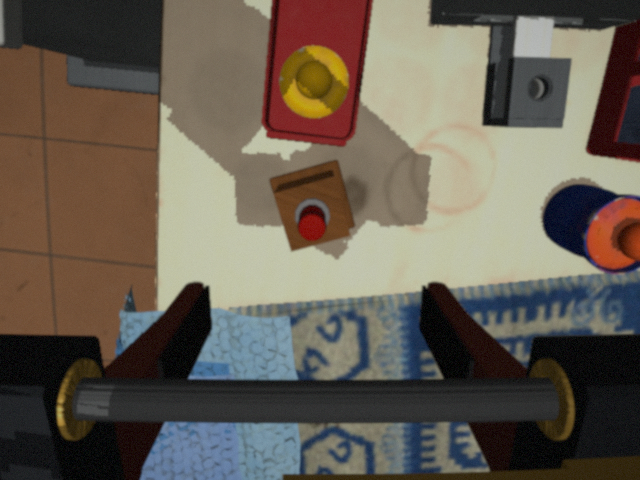

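Wrist view: the pin's red head is at (312,222) in the park block, the clevis hole at (540,88), the yellow-knobbed pot at (313,80). The pin axis is at (435.7,−266.3). Next I descend and grip it above the flange.

Call:
step_arm:
  plan:
    - [1, 0.07, -0.03, 0.7, 0, 0, -0.03]
    - [0.3, 0, 0, 0.8, 0, 0, 0]
    - [0.1, 0, 0, 0.8, 0, 0, 0]
    - [0.1, 0, 0, 0.8, 0, 0, 0]
    - [0.1, 0, 0, 0, 0, 0, 0]
    - [0.1, 0, 0, 0, 0, 0, 0]

```text
t: 3.95
ee_pos: [436.3, -267.3, 68.7]
orientation: [2.086, 2.348, 0.0]
ft_force: [0.0, 0.1, 0.3]
width: 48.2
grasp_force: 0.0
```

```bash
python3 -c "
from h import *
go(435.7,-266.3,66)"
```

```text
t 3.95 pos [ 436.3 -267.3   68.7] shift/50: [ 0.021 -0.009  0.054] turn/.12: [ 0.006  0.006 -0.01 ]
```

Call:
step_arm:
  plan:
    - [0.1, 0.02, -0.01, 0.05, 0, 0, 0]
    - [-1, 0, 0, 0, 0, 0, 0]
    - [-1, 0, 0, 0, 0, 0, 0]
    - [-1, 0, 0, 0, 0, 0, 0]
    - [-1, 0, 0, 0, 0, 0, 0]
    - [-1, 0, 0, 0, 0, 0, 0]

```text
t: 4.7
ee_pos: [435.6, -265.4, 65.4]
orientation: [2.084, 2.35, 0.0]
ft_force: [-0.5, 0.4, 5.8]
width: 19.2
grasp_force: 30.0
```

```bash
python3 -c "
from h import *
o=get_obs();print(o['width'],o['grasp_force'],o['ft_force'],o['moment'])
go(593.5,-150,170)"
```

```text
19.232167778160292 30.00094324350357 [-0.47594532  0.43787962  5.81501746] [ 0.08925314  0.03700733 -0.01886662]
t 4.7 pos [ 435.6 -265.4   65.4] shift/50: [ 1.914  3.412 -2.091] turn/.12: [0.001 0.001 0.001]
```

Gripped (19.2 mm, 30 N). Now lift clear and carry over the clevis.

Call:
step_arm:
  plan:
    - [-1, 0, 0, -0.4, 0, 0, 0]
    - [-1, 0, 0, -0.6, 0, 0, 0]
    - [-1, 0, 0, -0.7, 0, 0, 0]
    - [-1, 0, 0, -0.4, 0, 0, 0]
    - [-1, 0.27, 0.49, 0, 0, 0, 0]
    - [-1, 0.27, 0.49, 0, 0, 0, 0]
    - [-1, 0.27, 0.49, 0, 0, 0, 0]
    - [-1, 0.27, 0.49, 0, 0, 0, 0]
    - [-1, 0.27, 0.49, 0, 0, 0, 0]
    - [-1, 0.27, 0.48, 0, 0, 0, 0]
    - [-1, 0.29, 0.48, 0, 0, 0, 0]
    - [-1, 0, 0, 0, 0, 0, 0]
    - [-1, 0, 0, 0, 0, 0, 0]

```text
t: 6.32
ee_pos: [592.4, -150.3, 169.6]
orientation: [-2.084, -2.35, 0.001]
ft_force: [0.6, -0.5, -1.0]
width: 19.7
grasp_force: 30.0
```

```bash
python3 - <<'E'
from h import *
T=toolT(); im=vision.get_image("wrist"); P=cloud(im,T@im["T_tool_cam"]); np.save("w2.npy",im,allow_pickle=True)
go(593.5,-150)
X,Y,Z=P[...,0],P[...,1],P[...,2]
m=(im["depth"]>0)&(abs(X-593.5)<40)&(abs(Y+150)<45)
q=P[m&(abs(Z-54)<3)]; print("clevis",len(q),cv2.minAreaRect(q[:,:2].astype(np.float32)),np.median(q[:,2]))
# hole: ortho raster of top face
q2=P[m&(Z<49)]; print(len(q2))
cv2.imwrite("pics/w2.png",im["pixels"][...,::-1])
# pin points: in tool frame, steel shank/flange
Q=(P-T[:3,3])@T[:3,:3]
m=(im["depth"]>0)&(abs(Q[...,0])<20)&(abs(Q[...,1])<20)&(Q[...,2]>4)&(Q[...,2]<70)
for a,b in((4,9),(12,22),(22,32),(32,42),(42,52),(52,60)):
    s=Q[m&(Q[...,2]>a)&(Q[...,2]<b)]; print(a,len(s), s.min(0).round(1) if len(s) else 0, s.max(0).round(1) if len(s) else 0)
E
```

```text
t 6.375 pos [ 592.3 -150.6  169.8] shift/50: [ 0.009  0.025 -0.   ] turn/.12: [-0.01  -0.002 -0.002]
clevis 4051 ((595.2200927734375, -152.82156372070312), (44.075504302978516, 51.55998992919922), 6.7240705490112305) 54.750846063798974
5468
4 704 [ 0.9 -9.6  4. ] [13.1 11.2  9. ]
12 0 0 0
22 9 [ 4.3 -1.1 30.3] [ 4.9  2.8 32. ]
32 126 [ 1.  -4.3 32.1] [ 5.1  6.5 41.9]
42 67 [ 0.2 -4.4 42.1] [ 5.   6.6 50.8]
52 0 0 0
```

View pics/w2.png

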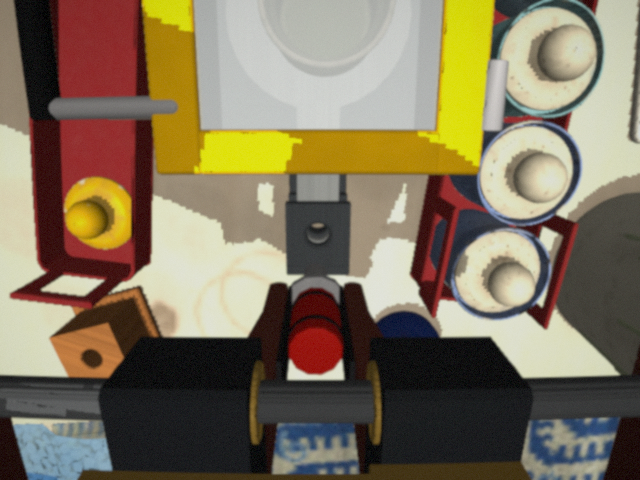

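Wrist view: the clevis top is clear below the held pin, with the hole at about (318,233). The pin hangs straight. Next is the hole centre relative to the pin, from the same camera so calibration bias cancels.

```bash
python3 - <<'E'
from h import *
im=np.load("w2.npy",allow_pickle=True).item(); T=toolT(); P=cloud(im,T@im["T_tool_cam"])
Z=P[...,2]; im2=dict(im); 
# intersect every ray with the top face plane
A=T@im["T_tool_cam"]; o=A[:3,3]; zt=54.7
d=P-o; s=(zt-o[2])/np.where(abs(d[...,2:])<1,np.nan,d[...,2:]); W=o+d*s
Q=(W-T[:3,3])@T[:3,:3]
lo=((Z<51.5)|(im["depth"]==0)).astype(np.uint8); sub=np.zeros_like(lo); sub[208:262,296:342]=lo[208:262,296:342]
g=cv2.cvtColor(im["pixels"],cv2.COLOR_RGB2GRAY)
n,l,st,c=cv2.connectedComponentsWithStats(sub)
for i in range(1,n): print(st[i],c[i])
i=min(range(1,n),key=lambda i:np.hypot(*(c[i]-[318,233]))); q=Q[l==i]
q=q[~np.isnan(q[:,0])]
print("hole tool xy",cv2.minEnclosingCircle(q[:,:2].astype(np.float32)),q.mean(0),q.min(0),q.max(0))
q=Q[(abs(Z-zt)<2)&(abs(Q[...,0]-5)<60)&(abs(Q[...,1])<40)]; print(q.min(0),q.max(0))
cv2.imwrite("pics/c2.png",cv2.resize(im["pixels"][190:370,250:390,::-1],None,fx=3.2,fy=3.2,interpolation=cv2.INTER_CUBIC))
E
```

```text
[309 210   1   1   1] [309. 210.]
[322 211   1   1   1] [322. 211.]
[334 212   1   1   1] [334. 212.]
[338 215   1   1   1] [338. 215.]
[316 217   1   1   1] [316. 217.]
[306 224  24  22 399] [317.81453634 234.35588972]
[339 230   1   1   1] [339. 230.]
[308 254   1   1   1] [308. 254.]
[324 254   1   1   1] [324. 254.]
[299 260   1   1   1] [299. 260.]
[304 260   1   1   1] [304. 260.]
hole tool xy ((1.3560235500335693, 2.806180953979492), 7.767530918121338) [  1.40059541   2.78914531 115.07550122] [ -6.10205464  -4.58478257 115.06582982] [  8.70746938  10.39631842 115.08520876]
[-28.0330969  -19.29656986 115.0408617 ] [ 23.12761222  24.77879349 115.10817754]
```

View pics/c2.png

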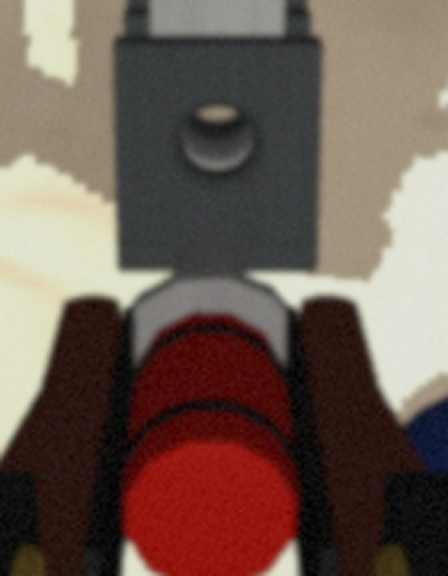

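Hole sits at tool (1.4, 2.8), pin axis at (−0.9, 1.0): shift +2.3, +1.8 mm. Then descend to just above the mouth and enter it slowly.

Call:
step_arm:
  plan:
    - [-1, 0.045, 0.036, 0.4, 0, 0, 0]
    - [-1, 0, 0, 0.5, 0, 0, 0]
    - [-1, 0, 0, 0.2, 0, 0, 0]
    - [-1, 0, 0, 0.1, 0, 0, 0]
    - [-1, 0, 0, 0.1, 0, 0, 0]
    - [-1, 0, 0, 0.1, 0, 0, 0]
    - [-1, 0, 0, 0, 0, 0, 0]

```text
t: 7.25
ee_pos: [594.8, -147.7, 100.1]
orientation: [-2.085, -2.35, 0.0]
ft_force: [-0.4, 0.1, -1.0]
width: 19.7
grasp_force: 30.0
```

```bash
python3 - <<'E'
from h import *
T=toolT(); im=vision.get_image("wrist"); P=cloud(im,T@im["T_tool_cam"]); o=get_obs(); print(o["ft_force"].round(2),o["moment"].round(2))
go(594.9-1+.1,-148.9+.8-.1,65.4)
Q=(P-T[:3,3])@T[:3,:3]
m=(im["depth"]>0)&(abs(Q[...,0])<20)&(abs(Q[...,1])<20)
for a,b in((4,9),(32,36),(36,40),(40,44)):
    s=Q[m&(Q[...,2]>a)&(Q[...,2]<b)]; print(a,len(s), s.min(0).round(1) if len(s) else 0, s.max(0).round(1) if len(s) else 0)
cv2.imwrite("pics/c3.png",cv2.resize(im["pixels"][200:420,220:420,::-1],None,fx=2.7,fy=2.7,interpolation=cv2.INTER_CUBIC))
E
```

```text
[ 0.37 -0.19 -0.63] [-0.02 -0.11 -0.  ]
t 7.3 pos [ 594.9 -147.7  100.3] shift/50: [-0.007 -0.02   0.698] turn/.12: [0.002 0.    0.001]
4 704 [ 1.1 -9.6  4. ] [13.  11.2  9. ]
32 49 [ 2.4 -3.2 32.3] [ 5.4  5.8 36. ]
36 49 [ 1.1 -4.2 36. ] [ 5.1  6.4 39.9]
40 108 [ -4.1 -17.4  40. ] [19.7 20.  44. ]
```

View pics/c3.png

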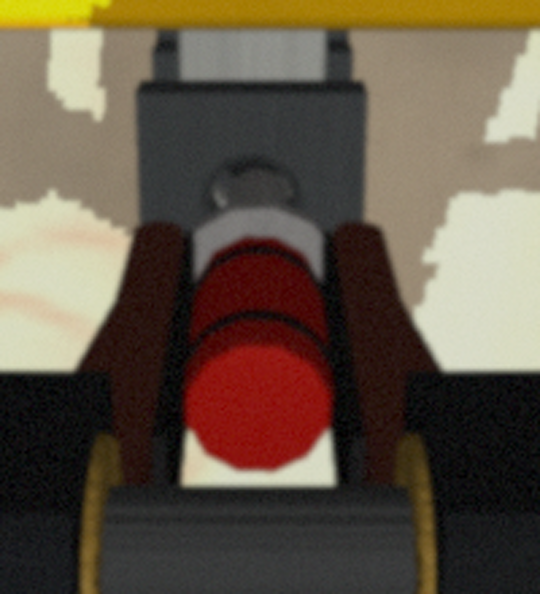

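The picture shows the shank in the hole (crop ~(255,185)), centred, with no contact force. Pushing on down.

Call:
step_arm:
  plan:
    - [-1, 0, 0, 0.1, 0, 0, 0]
    - [-1, 0, 0, 0.1, 0, 0, 0]
    - [-1, 0, 0, 0.1, 0, 0, 0]
    - [-1, 0, 0, 0.1, 0, 0, 0]
    - [-1, 0, 0, 0.1, 0, 0, 0]
    - [-1, 0, 0, 0.1, 0, 0, 0]
    - [-1, 0, 0, 0.04, 0, 0, 0]
    - [-1, 0, 0, 0, 0, 0, 0]

```text
t: 8.3
ee_pos: [594.8, -147.7, 68.0]
orientation: [-2.085, -2.35, 0.0]
ft_force: [-0.5, -0.2, -1.2]
width: 19.2
grasp_force: 30.0
```

Call:
step_arm:
  plan:
    - [-1, 0, 0, 0.02, 0, 0, 0]
    - [-1, 0, 0, 0.02, 0, 0, 0]
    - [-1, 0, 0, 0.01, 0, 0, 0]
    - [-1, 0, 0, 0, 0, 0, 0]

```text
t: 8.8
ee_pos: [594.9, -147.7, 65.7]
orientation: [-2.085, -2.35, 0.0]
ft_force: [-0.5, -0.4, -0.9]
width: 19.5
grasp_force: 30.0
```

Call:
step_arm:
  plan:
    - [-1, 0, 0, 0.02, 0, 0, 0]
    - [-1, 0, 0, 0, 0, 0, 0]

```text
t: 9.05
ee_pos: [595.0, -147.8, 65.5]
orientation: [2.085, 2.35, 0.0]
ft_force: [-2.3, -0.3, 6.4]
width: 19.7
grasp_force: 30.0
```

The flange is seated: 6.4 N upward at the same height as in the park block. Release with a partial opening, wait, then rise straight up.

Call:
step_arm:
  plan:
    - [-0.3, 0, 0, 0, 0, 0, 0]
    - [-0.1, 0, 0, 0, 0, 0, 0]
    - [-0.1, 0, 0, 0, 0, 0, 0]
    - [-0.1, 0, 0, 0, 0, 0, 0]
    - [-0.1, 0, 0, 0, 0, 0, 0]
    - [-0.1, 0, 0, -0.3, 0, 0, 0]
    - [-0.1, 0, 0, -0.6, 0, 0, 0]
    - [-0.1, 0, 0, -0.9, 0, 0, 0]
    - [-0.1, 0, 0, -0.9, 0, 0, 0]
    - [-0.1, 0, 0, 0, 0, 0, 0]
    - [-0.1, 0, 0, 0, 0, 0, 0]

```text
t: 10.42
ee_pos: [594.5, -147.7, 199.9]
orientation: [2.085, 2.35, 0.0]
ft_force: [-0.5, -0.2, -0.5]
width: 39.7
grasp_force: 0.0
```

```bash
python3 - <<'E'
from h import *
T=toolT(); im=vision.get_image("wrist"); P=cloud(im,T@im["T_tool_cam"]); X,Y,Z=P[...,0],P[...,1],P[...,2]
hsv=cv2.cvtColor(im["pixels"],cv2.COLOR_RGB2HSV).astype(int); H,S,V=hsv[...,0],hsv[...,1],hsv[...,2]
near=(im["depth"]>0)&(abs(X-595)<40)&(abs(Y+149)<40)
red=((H<6)|(H>174))&(S>150)&(V>80)&near&(Z>60)
q=P[red]; zt=np.percentile(q[:,2],98); q=P[red&(Z>zt-3)]; print("redtop",zt,cv2.minEnclosingCircle(q[:,:2].astype(np.float32)))
q=P[near&(abs(Z-60)<2.2)]; print("flange",len(q),q.min(0),q.max(0))
yel=(abs(H-28)<8)&(S>130)&(V>100)&(abs(Z-137)<12); print("guard z",np.percentile(Z[yel],[5,50,95]))
bar=(V<60)&(abs(Z-138)<10)&(X<480)&(X>420)&(im["depth"]>0)&(abs(Y+23)<70); q=P[bar]
if len(q)>30: print("bar",len(q),cv2.minAreaRect(q[:,:2].astype(np.float32)),np.percentile(q[:,2],95))
go(453,-23.4,235)
cv2.imwrite("pics/w4.png",im["pixels"][...,::-1])
E
```

```text
redtop 99.28815144986433 ((602.0927124023438, -134.05575561523438), 25.033750534057617)
flange 349 [ 582.60248225 -156.60693277   57.94505815] [ 609.81020986 -134.89661298   62.10081354]
guard z [138.45574053 139.64735888 140.79186229]
bar 3434 ((458.4257507324219, -57.22166442871094), (14.961024284362793, 60.89228439331055), 6.734554290771484) 143.091880839471
t 10.475 pos [ 594.1 -147.5  199. ] shift/50: [ 2.802 -2.506 -0.716] turn/.12: [-0.012 -0.005  0.001]
```

View pics/w4.png

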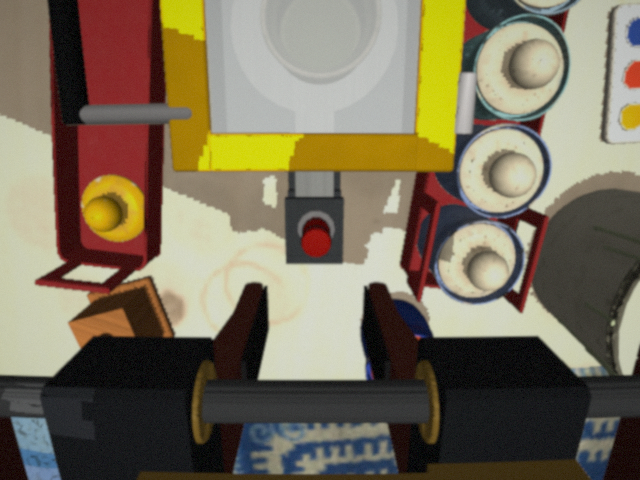

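The pin is home and upright in the clevis (red head at (317,238)), and the guard is shut. Bar axis is about (454,−23.5). Now move above the bar.

Call:
step_arm:
  plan:
    - [-0.1, 0.4, -0.35, 0, 0, 0, 0]
    - [-0.1, 0.4, -0.35, 0, 0, 0, 0]
    - [-0.1, 0.4, -0.35, 0, 0, 0, 0]
    - [-0.1, 0.4, -0.35, 0, 0, 0, 0]
    - [-0.1, 0.4, -0.35, 0, 0, 0, 0]
    - [-0.1, 0.4, -0.35, 0, 0, 0, 0]
    - [-0.1, 0.4, -0.38, 0, 0, 0, 0]
    - [-0.1, 0, 0, 0, 0, 0, 0]
    - [-0.1, 0, 0, 0, 0, 0, 0]

```text
t: 11.6
ee_pos: [455.4, -23.8, 199.2]
orientation: [-2.084, -2.35, 0.001]
ft_force: [-0.4, 0.4, -0.9]
width: 39.4
grasp_force: 0.0
```

```bash
python3 - <<'E'
from h import *
T=toolT(); im=vision.get_image("wrist"); P=cloud(im,T@im["T_tool_cam"]); X,Y,Z=P[...,0],P[...,1],P[...,2]
V=im["pixels"].max(-1)
Q=(P-T[:3,3])@T[:3,:3]
bar=(V<60)&(abs(Z-138)<8)&(abs(Q[...,1])<25)&(im["depth"]>0); q=P[bar]
print("bar",len(q),cv2.minAreaRect(q[:,:2].astype(np.float32)),np.percentile(q[:,2],[5,95]), np.percentile(Q[bar],[2,98],axis=0))
go(454,-23.5,116)
E
```

```text
bar 4866 ((453.962890625, -22.689788818359375), (13.312297821044922, 129.474853515625), 7.208161354064941) [139.23145385 143.23534354] [[-57.92685291  -7.4619305   55.72469751]
 [ 63.97004817   4.52097969  60.48375436]]
t 11.65 pos [455.7 -23.9 199.4] shift/50: [ 0.012 -0.032  1.668] turn/.12: [-0.001  0.001 -0.   ]
```

Call:
step_arm:
  plan:
    - [-0.1, 0.02, -0.03, 0.4, 0, 0, 0]
    - [-0.1, 0, 0, 0.5, 0, 0, 0]
    - [-0.1, 0, 0, 0.5, 0, 0, 0]
    - [-0.1, 0, 0, 0.25, 0, 0, 0]
    - [-0.1, 0, 0, 0, 0, 0, 0]
    - [-1, 0, 0, 0, 0, 0, 0]
    - [-1, 0, 0, 0, 0, 0, 0]
    - [-1, 0, 0, 0, 0, 0, 0]
    - [-1, 0, 0, 0, 0, 0, 0]
    - [-1, 0, 0, 0, 0, 0, 0]

```text
t: 12.9
ee_pos: [452.7, -22.8, 117.6]
orientation: [-2.084, -2.35, 0.001]
ft_force: [-2.5, -1.3, 4.8]
width: 13.2
grasp_force: 30.0
```

```bash
python3 - <<'E'
from h import *
o=get_obs(); print(o["t"],o["width"],o["grasp_force"],o["ft_force"].round(1),o["ee_pos"].round(1))
a=np.linspace(0,np.pi/4,13); y=200*(1-np.cos(a)); z=200*np.sin(a)
print(np.c_[np.diff(y),-np.diff(z)].round(2)/50)
E
```

```text
12.9 13.207938574921602 30.000995993614197 [-2.5 -1.3  4.8] [452.7 -22.8 117.6]
[[ 0.0086 -0.2616]
 [ 0.0256 -0.2604]
 [ 0.0426 -0.2582]
 [ 0.0594 -0.255 ]
 [ 0.076  -0.2504]
 [ 0.0922 -0.245 ]
 [ 0.108  -0.2384]
 [ 0.1234 -0.2308]
 [ 0.1382 -0.2222]
 [ 0.1524 -0.2128]
 [ 0.166  -0.2024]
 [ 0.179  -0.191 ]]
```

Bar gripped. Lift along the 200 mm arc, first half.

Call:
step_arm:
  plan:
    - [-1, 0, 0.009, -0.26, 0, 0, 0]
    - [-1, 0, 0.025, -0.26, 0, 0, 0]
    - [-1, 0, 0.043, -0.258, 0, 0, 0]
    - [-1, 0, 0.06, -0.255, 0, 0, 0]
    - [-1, 0, 0.076, -0.25, 0, 0, 0]
    - [-1, 0, 0.092, -0.245, 0, 0, 0]
    - [-1, 0, 0, 0, 0, 0, 0]

```text
t: 13.78
ee_pos: [467.0, -21.1, 194.6]
orientation: [-2.083, -2.349, 0.004]
ft_force: [-8.9, -4.4, 0.9]
width: 13.4
grasp_force: 30.0
```

Call:
step_arm:
  plan:
    - [-1, 0, 0.108, -0.238, 0, 0, 0]
    - [-1, 0, 0.123, -0.23, 0, 0, 0]
    - [-1, 0, 0.138, -0.222, 0, 0, 0]
    - [-1, 0, 0.152, -0.213, 0, 0, 0]
    - [-1, 0, 0.166, -0.202, 0, 0, 0]
    - [-1, 0, 0.179, -0.19, 0, 0, 0]
    - [-1, 0, 0, 0, 0, 0, 0]
    - [-1, 0, 0, 0, 0, 0, 0]
    - [-1, 0, 0, 0, 0, 0, 0]

```text
t: 14.9
ee_pos: [506.8, -16.3, 259.7]
orientation: [-2.08, -2.346, 0.011]
ft_force: [-22.9, -4.6, 17.6]
width: 13.0
grasp_force: 30.0
```

```bash
python3 - <<'E'
from h import *
o=get_obs(); print(o["t"],o["width"],o["grasp_force"],o["ft_force"].round(1),o["ee_pos"].round(1))
im=vision.get_image("scene"); P=cloud(im); Z=P[...,2]
top=vision.get_image("top"); Pt=cloud(top); hsv=cv2.cvtColor(top["pixels"],cv2.COLOR_RGB2HSV).astype(int)
yel=(abs(hsv[...,0]-28)<8)&(hsv[...,1]>130)&(hsv[...,2]>80)&(Pt[...,2]>125)&(Pt[...,0]>470)&(abs(Pt[...,1])<130)
q=Pt[yel]; c=q.mean(0); n=np.linalg.svd(q-c,full_matrices=False)[2][2]; print("guard tilt",len(q),np.arccos(abs(n[2])))
h=np.array([576.7,-8.2])+75*np.array([.9929,.1192]); print("hinge",h,"angle from tcp z",np.arcsin((o["ee_pos"][2]-117.6)/200))
X,Y,Zt=Pt[...,0],Pt[...,1],Pt[...,2]; H,S,V=hsv[...,0],hsv[...,1],hsv[...,2]
r=((H<6)|(H>174))&(S>150)&(V>80)&(Zt>70)&(abs(X-595)<30)&(abs(Y+149)<30); q=Pt[r]; print("pin",len(q),q.mean(0))
cv2.imwrite("pics/s5.png",cv2.resize(im["pixels"][120:320,180:430,::-1],None,fx=3,fy=3))
E
```

```text
14.9 13.007439000588166 30.004680454730988 [-22.9  -4.6  17.6] [506.8 -16.3 259.7]
guard tilt 290 0.8055103603120439
hinge [651.1675   0.74  ] angle from tcp z 0.7901246412160192
pin 60 [ 595.45620484 -148.28715417   94.70827023]
```

View pics/s5.png

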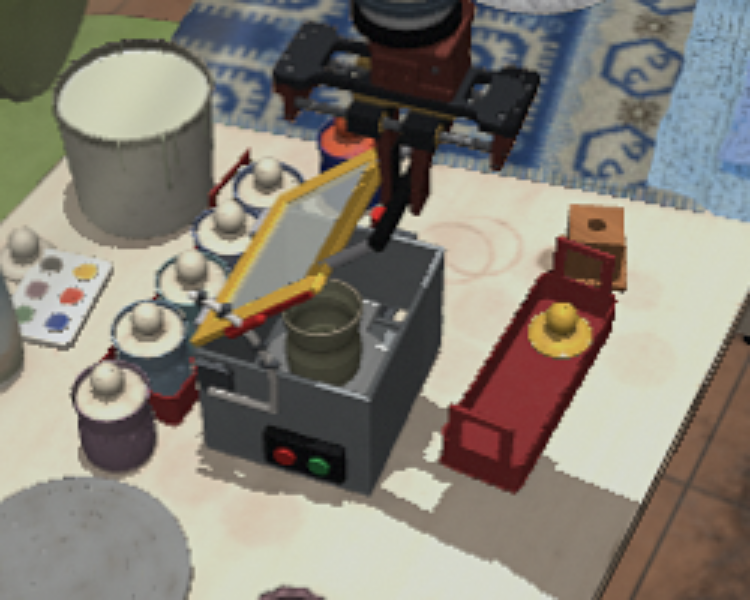

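The guard stands at about 0.79 rad, level with the red mark at (270,312), with the pin still home. There is ~29 N of radial strain along the arc radius, so I'll ease it by about 1 mm and settle.

Call:
step_arm:
  plan:
    - [-1, 0, -0.015, -0.012, 0, 0, 0]
    - [-1, 0, 0, 0, 0, 0, 0]
    - [-1, 0, 0, 0, 0, 0, 0]
    - [-1, 0, 0, 0, 0, 0, 0]
    - [-1, 0, 0, 0, 0, 0, 0]

```text
t: 15.62
ee_pos: [507.2, -16.3, 260.1]
orientation: [-2.081, -2.347, 0.009]
ft_force: [-17.6, -4.9, 12.9]
width: 13.2
grasp_force: 30.0
```

Steady, with the strain lower and the angle still about 0.79 rad. Handing in.

```bash
python3 -c "
from workcell import ctrl
print(ctrl.close_job())"
```

```text
the job is handed in; nothing more can be done
None
```

I handed the job in at about 15.6 s: the lock pin is fully home in the clevis and released, and the guard is held by its bar at about 45° (0.79 rad measured); the hand-in call returned no verdict.

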